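# Feel along a stone-set collar

## Task

Feel the silver collar on the sprung round stand for loose settings: stroke the fingertips lightly along the top of the band, starting on the orange stone next to the red end ball and finishing on the stone next to the plain silver ball, touching every stone and the plain silver between them in order. Press only lightly, keep your fingers off the black plate under the collar, leave the ring cone and everything else on the bench where it stands, and finish with the hand clear and the stand sprung back up.

Things in the scene. Friction and masses are not known exactly. Their poses are not given: they have to be found in the camera images.
- stone1: first stone of the collar, next to the red end ball: orange domed stone, 12 mm across, rising 2 mm above the silver band. Origin at the very top of the dome, about 57 mm above the bench; its x axis runs along the band towards the next higher number, z up
- stone2: second stone of the collar: orange domed stone, 12 mm across, rising 2 mm above the silver band. Origin at the very top of the dome, about 57 mm above the bench; its x axis runs along the band towards the next higher number, z up
- stone3: third stone of the collar: orange domed stone, 12 mm across, rising 2 mm above the silver band. Origin at the very top of the dome, about 57 mm above the bench; its x axis runs along the band towards the next higher number, z up
- stone4: fourth stone of the collar: orange domed stone, 12 mm across, rising 2 mm above the silver band. Origin at the very top of the dome, about 57 mm above the bench; its x axis runs along the band towards the next higher number, z up
- stone5: fifth stone of the collar, next to the plain silver end ball: orange domed stone, 12 mm across, rising 2 mm above the silver band. Origin at the very top of the dome, about 57 mm above the bench; its x axis runs along the band towards the next higher number, z up
- link1: plain silver stretch of band between stones 1 and 2: flat top 25 mm long, 22 mm wide. Origin at the centre of its top face, 2 mm lower than the stone tops; x along the band towards the next stone, z up
- link2: plain silver stretch of band between stones 2 and 3: flat top 25 mm long, 22 mm wide. Origin at the centre of its top face, 2 mm lower than the stone tops; x along the band towards the next stone, z up
- link3: plain silver stretch of band between stones 3 and 4: flat top 25 mm long, 22 mm wide. Origin at the centre of its top face, 2 mm lower than the stone tops; x along the band towards the next stone, z up
- link4: plain silver stretch of band between stones 4 and 5: flat top 25 mm long, 22 mm wide. Origin at the centre of its top face, 2 mm lower than the stone tops; x along the band towards the next stone, z up
- collar (a joint): how far the round black plate that carries the whole collar has sunk on its spring (m): 0 at rest, at most 0.012. It goes straight down without tilting, starts to yield at about 1.5 N and takes about 7.5 N at 0.012, where it meets a hard stop; it springs back by itself. A shut hand gives one narrow tip that fits between the stones
- stand: fixed dark steel foot of the sprung stand, 200 mm across, on a 3 mm thick green mat; origin at the centre of its underside. Above it sits the black plate with the collar. Seen from above, from the stand's +x axis the red end ball lies at -108 degrees, stones 1 to 5 at -76, -38, 0, 38, 76 degrees and the silver ball at +108 degrees (counterclockwise positive). It may be turned any way
- plate: round black plate, 196 mm across, 8 mm thick, its top 43 mm above the bench at rest; origin at the centre of its underside. Fixed on it, the silver collar: an open arc of 78 mm mid-line radius, band 22 mm wide, its top 12 mm above the plate, with a 19 mm ball at each end (red, silver), 43 mm beyond the outer stones and 7 mm higher than the band. Do not touch the plate itself
- ring_cone: loose light-wood ring cone, 32 mm across and 46 mm tall, standing inside the arc near the middle of the black plate; origin at the centre of its underside. Leave alone
- gem_jar: loose small amber jar with a brass lid, 22 mm across, 34 mm tall, on the mat close beside the stand, on the side where the collar is open; origin under its centre. Leave alone
- white_bottle: loose white bottle, 48 mm across, 100 mm tall; origin under its centre. Leave alone
- black_can: loose black jar, 40 mm across, 60 mm tall; origin under its centre. Leave alone
- cup: loose white ceramic cup, 76 mm across, 85 mm tall, beyond the stand; origin under its centre. Leave alone
- tape_roll: loose roll of paper tape lying flat, 84 mm across, 22 mm tall; origin under its centre. Leave alone
- graver: loose wooden-handled hand graver, 150 mm long, lying flat along its x axis. Leave alone

How it is judged (in metres and radians):
On the way, in this order (a step that is already met when the one before it is completed fails the run):
1. the fingertips touch the first stone, counted from the red ball (contact force between the fingers and stone1 above 0.3 N), for 0.06 s.
2. then the plain silver between stones 1 and 2 (contact force between the fingers and link1 above 0.3 N), for 0.06 s.
3. the fingertips touch the second stone, counted from the red ball (contact force between the fingers and stone2 above 0.3 N), for 0.06 s.
4. then the plain silver between stones 2 and 3 (contact force between the fingers and link2 above 0.3 N), for 0.06 s.
5. the fingertips touch the third stone, counted from the red ball (contact force between the fingers and stone3 above 0.3 N), for 0.06 s.
6. then the plain silver between stones 3 and 4 (contact force between the fingers and link3 above 0.3 N), for 0.06 s.
7. the fingertips touch the fourth stone, counted from the red ball (contact force between the fingers and stone4 above 0.3 N), for 0.06 s.
8. then the plain silver between stones 4 and 5 (contact force between the fingers and link4 above 0.3 N), for 0.06 s.
9. the fingertips touch the fifth stone, counted from the red ball (contact force between the fingers and stone5 above 0.3 N), for 0.06 s.
At the end, for the whole second after the job is handed in: the stand's plate has sprung back to within 2 mm of its rest height; the ring cone within 25 mm and the gem jar, bottle, black jar, cup, tape roll and graver within 20 mm of where they began, the cone, jars, bottle and cup upright (within 0.3 rad) (value of joint collar below 0.002 m and distance of ring_cone from where it was at the start of the episode below 0.025 m and distance of each of gem_jar, white_bottle, black_can, cup, tape_roll, graver from where it was at the start of the episode below 0.02 m and angle between each of ring_cone, gem_jar, white_bottle, black_can, cup's own z axis and vertical below 0.3 rad); the robot touches nothing.
It fails at once if the fingers press on the collar or its stand with more than 20 N (contact force between the fingers and stand above 20 N).
It fails at once if the fingers press on the black plate under the collar (more than 1 N) (contact force between the fingers and plate above 1 N).
It fails at once if the ring cone is lifted, carried, pushed away or tipped (moved more than 25 mm, or tilted over 0.3 rad) (distance of ring_cone from where it was at the start of the episode above 0.025 m or angle between ring_cone's own z axis and vertical above 0.3 rad).
It fails at once if another loose thing is moved more than 20 mm or tipped (distance of any of gem_jar, white_bottle, black_can, cup, tape_roll, graver from where it was at the start of the episode above 0.02 m or angle between any of gem_jar, white_bottle, black_can, cup's own z axis and vertical above 0.3 rad).
It also fails if it takes over 43 s, if anything falls off the work surface, if the arm or the gripper's body presses on something with over 40 N, if the wrist force passes 120 N, or if a joint passes its speed limit or range.

## Robot

A 7-joint arm with a two-finger parallel gripper is mounted at the origin on the work surface. World frame = base frame: x ahead of the robot, y to its left, z up, the work surface at z = 0. Lengths are in mm, angles in rad, forces in N, time in s.
With the tool pointing down it reaches from about 400 to 875 mm from the base axis. Payload 4.4 kg.
Tool frame: the origin (TCP) lies midway between the tips of the shut fingers; the grasp point (between the pads) lies 19 mm behind it (ctrl.pinch_z is the distance from the TCP to the grasp point, in mm); z points along the fingers, y is the line along which they close (so a half turn about z gives the same grasp; the last joint's range is limited). The gripper opens to 85 mm and grips with 20 to 120 N. Pads are 22 mm wide; open, the fingers measure 114 mm over their backs; the gripper's body (76 mm by 85 mm) begins 54 mm behind the grasp point. The pads swing forward as they close: fully open they stand 13 mm farther back than shut.
Start: joints at [1.119, 0.628, 0.038, 1.517, -0.027, 0.996, -0.02], TCP at [244.623, -602.227, 231.313] pointing down, gripper open.
Joint ranges: [-3.06, 3.06], [-0.37, 2.12], [-1.25, 1.32], [0.18, 2.47], [-1.1, 4.24], [0.23, 1.98], [-2.94, 2.94]. Speed limits (rad/s): [2.57, 2.57, 3.14, 3.14, 3.14, 3.14, 3.14].

## Interface

Orientations are given as [roll, pitch, yaw] about the fixed x, y, z axes, in that order (R = Rz(yaw) Ry(pitch) Rx(roll)).
In Python, from cell import read_state, cams, order, ctrl gives the robot as it stands.
- The arm moves only by the tool move_arm, never from a script. Its argument "targets" is text: rows parted by semicolons, each of 7 numbers parted by spaces: the gripper's target within -1 to 1 (fully open at 1, half-way at 0, shut at -1), then the shift along the tool's x, y, z in cm, then the turn, a rotation vector about the tool's x, y, z in degrees. A call has 1 to 5 rows; each row shifts and turns the commanded pose from where the row before left it, along the tool's axes as they then stand; what a row does not reach is not made up. A row lasts 1/12 s, in which the tool goes at most 41.7 mm and 7.16 degrees, less where a joint would pass 70% of its speed; a pose out of reach is approached as far as the arm can. A call with a gripper value outside its range is refused whole. The fingers move at their own pace and stop on an object; the grip force is fixed at half the most. Time passes only in rows, so rows that do not move let the fingers close. It gives the time, the measured TCP pose, the force, the opening and the grip force at its end, in the units of the state.
- read_state(): the state, without advancing time (a new reading comes with each control period).
- cams.get_image(name): name is "side" or "top"; returns a dict with "color" (400x640x3 uint8, red, green, blue), "fovy" (degrees; the focal length in pixels is half the picture's height over the tangent of half this angle, whatever the lens; pixels are square), "cx", "cy" (the principal point, pixels), "k1" (the pictures are not rectified: a ray, as slopes to the right and down, at radius r is drawn at 1 + k1 r^2 times it, then the intrinsics apply), "rvec" (rotation vector, rad) and "tvec" (3), from world to camera coordinates, as OpenCV has them. Camera axes: x right, y down, z forward; pixel columns grow to the right and rows downward; lengths in mm; the calibration is good to about 2 mm. A picture is of the moment at which its call begins. There is no depth.
- order.finish_job(): hands the job in; it is judged then, once.
The state is a dict: "clock": time; "qpos": joint angles; "qd": joint speeds; "tau": joint torques, N m; "eef_pos": TCP position; "tool_rot": TCP orientation; "force": force on the tool from outside, world axes, zero at the start; "torque": the same for the moment, N m; "width": finger opening in mm; "gripper_force": force on a finger pad.
Only numpy, scipy, OpenCV 4.12 (cv2) and the standard library are available. Lean on these libraries where they do the work, as an engineer would, in place of code of your own. Each camera call takes 0.05 s, during which the arm holds its last target. There are 200 camera calls.

## Working session

There is one attempt and no reset: what is moved stays moved. The work goes in short steps, Python scripts to look and compute and a tool call to move; the robot and the scene stay as the last step left them, time stands still between calls to the robot, and variables do not carry over. Pictures are saved under pics/ and viewed, at most 10 in all, crops included, and the job is handed in when it is done.

Besides the shell and the picture viewer there is one more tool, called after ">>>" as name(argument=value, ...) on one line, values as JSON. move_arm: Moves the arm, as the interface text tells. Its arguments: {"type":"object","properties":{"targets":{"type":"string"}},"required":["targets"]}

```bash
mkdir -p pics
python3 - <<'E'
from cell import read_state,cams
import cv2
for n in("top","side"):
    d=cams.get_image(n);cv2.imwrite(f"pics/{n}0.png",d["color"][:,:,::-1]);print({k:v for k,v in d.items() if k!="color"})
print(read_state())
E
```

```text
{'fovy': 57.73507061362811, 'cx': 322.22233240025537, 'cy': 202.08838722898173, 'k1': -0.01651448483560893, 'rvec': array([ 2.10783775, -2.13976307,  0.18433489]), 'tvec': array([ 30.6882973 , 597.98103483, 927.7316201 ])}
{'fovy': 56.85530035147071, 'cx': 310.97722696731546, 'cy': 198.09257648275144, 'k1': -0.036575872523000715, 'rvec': array([ 2.24162957, -0.25249921,  0.14115282]), 'tvec': array([-570.44463434,  137.68436487,  857.21604465])}
{'clock': 0.1, 'qpos': array([ 1.11921925,  0.62924868,  0.0384668 ,  1.51825064, -0.02703434,
        0.99630109, -0.02000763]), 'qd': array([-7.77764784e-05, -2.89564944e-03,  5.06706477e-04, -2.19694674e-03,
        1.66976701e-03,  7.20091550e-04, -1.71919878e-03]), 'tau': array([ 2.38928900e-03, -5.64533329e+01,  1.23013727e+00, -1.93972385e+01,
        1.12789683e-02,  5.43588380e-03, -7.84746049e-06]), 'eef_pos': array([ 244.40048413, -601.70844618,  230.49020501]), 'tool_rot': array([-3.13990315e+00,  5.38707344e-07,  3.85733331e-01]), 'force': array([-1.06405908,  0.13087583,  0.83105749]), 'torque': array([ 0.0355582 ,  0.03147163, -0.00674748]), 'gripper_force': 0.0, 'width': 85.38178902203161}
```

View pics/top0.png

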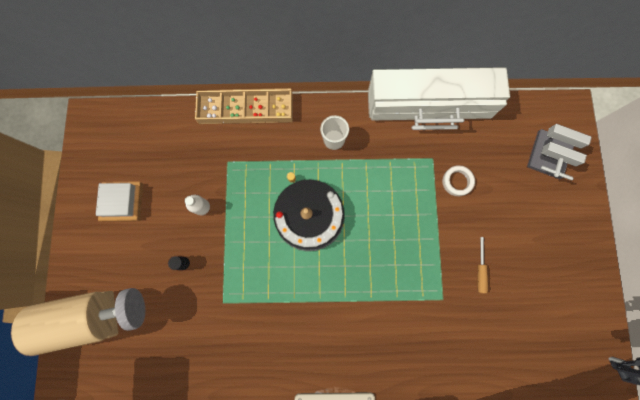

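View pics/side0.png

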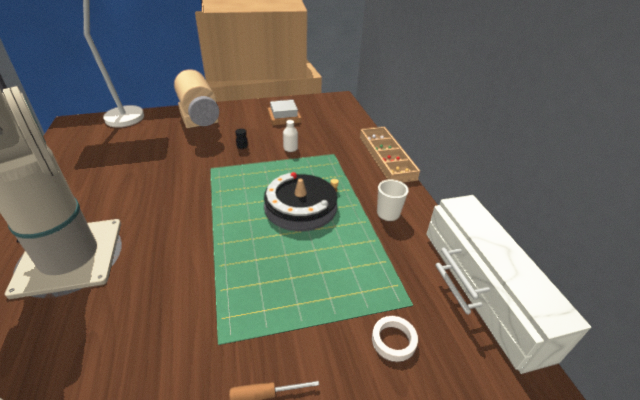

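The top view shows the stand at about (309,214), with the red ball at the left (279,214) and the silver ball at the upper right (331,195). The jar is at (291,176). The side view shows the stand at (300,200). I'll enlarge both.

Run:
```python
import cv2,numpy as np
a=cv2.imread("pics/top0.png")[165:255,260:360];b=cv2.imread("pics/side0.png")[160:235,250:350]
a=cv2.resize(a,None,fx=8,fy=6.6,interpolation=cv2.INTER_CUBIC) if 0 else cv2.resize(a,None,fx=6,fy=6,interpolation=cv2.INTER_CUBIC)
b=cv2.resize(b,None,fx=6,fy=6,interpolation=cv2.INTER_CUBIC)
cv2.imwrite("pics/ta.png",a);cv2.imwrite("pics/sb.png",b)
```

```text
(no output)
```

View pics/ta.png

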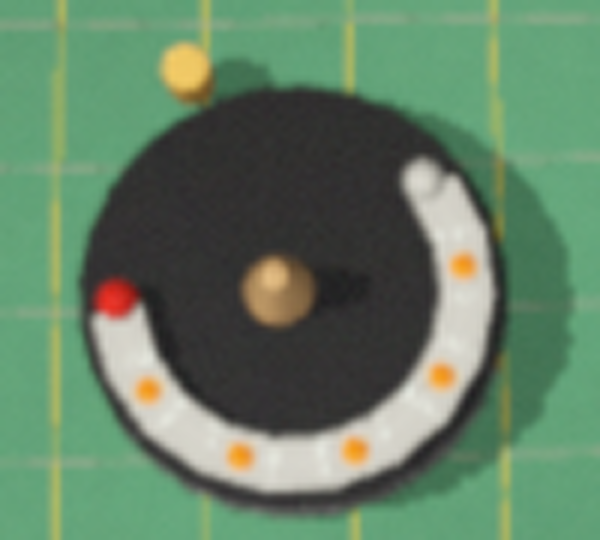

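View pics/sb.png

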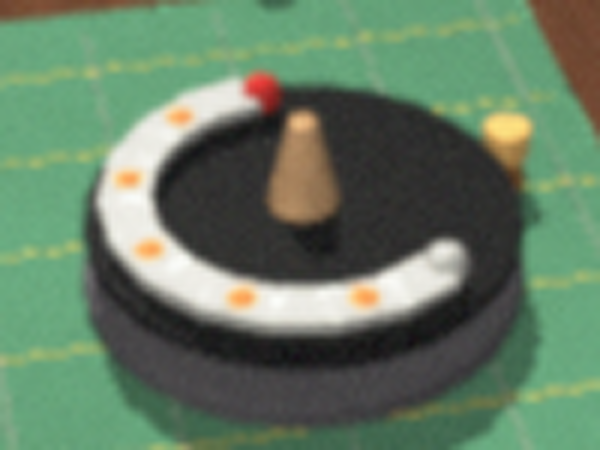

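The top crop shows stones 1–5 at crop (149,390), (241,457), (355,451), (442,376) and (463,266). The side crop shows them at (181,117), (128,179), (149,249), (241,297) and (365,297). The cone is near the centre.

```bash
cat > h.py <<'E'
import numpy as np,cv2
from scipy.optimize import least_squares
from cell import cams,read_state
def cal(n):
    d=cams.get_image(n);f=200/np.tan(np.radians(d["fovy"])/2)
    return d["rvec"],d["tvec"],np.array([[f,0,d["cx"]],[0,f,d["cy"]],[0,0,1]]),np.array([d["k1"],0,0,0]),d["color"]
def px2w(c,p,z):
    R=cv2.Rodrigues(c[0])[0];o=-R.T@c[1]
    n=cv2.undistortPoints(np.array(p,float).reshape(-1,1,2),c[2],c[3]).reshape(-1,2)
    r=np.c_[n,np.ones(len(n))]@R
    return (o+r*((z-o[2])/r[:,2])[:,None])[:,:2]
def w2px(c,P): return cv2.projectPoints(np.array(P,float),c[0],c[1],c[2],c[3])[0].reshape(-1,2)
E
python3 - <<'E'
from h import *
np.set_printoptions(precision=1,suppress=True)
T=np.array([(149,390),(241,457),(355,451),(442,376),(463,266)])/6+[260,165]-.42
S=np.array([(181,117),(128,179),(149,249),(241,297),(365,297)])/6+[250,160]-.42
A=np.radians([-76,-38,0,38,76]);ct,cs=cal("top"),cal("side")
mod=lambda v:np.c_[v[0]+78*np.cos(A+v[2]),v[1]+78*np.sin(A+v[2])]
ws=[]
for c,p in((ct,T),(cs,S)):
    w=px2w(c,p,57);ws.append(w)
    r=least_squares(lambda v:(mod(v)-w).ravel(),[w[:,0].mean(),w[:,1].mean(),np.pi]);print(r.x,np.degrees(r.x[2]),"\n",w,"\n",r.fun.reshape(-1,2))
W=np.mean(ws,0);r=least_squares(lambda v:(mod(v)-W).ravel(),[600,0,np.pi]);print("joint",r.x,r.cost);print(mod(r.x))
print("cone",px2w(ct,[(278/6+259.6,272/6+164.6)],89),"jar",px2w(ct,[(186/6+259.6,68/6+164.6)],37),"cup",px2w(ct,[(335,127)],85))
E
```

```text
[569.4  60.    3.5] 200.91935655366387 
 [[525.  123.5]
 [494.7  82.7]
 [496.6  32.3]
 [529.3  -6.7]
 [578.6 -17.1]] 
 [[-0.2  0.5]
 [ 0.1  0.2]
 [-0.  -0.2]
 [-0.1 -0.1]
 [ 0.2 -0.3]]
[570.3  59.2   3.5] 200.7430883362932 
 [[526.2 122.6]
 [495.8  81.8]
 [497.3  31.9]
 [529.6  -7. ]
 [579.6 -17.8]] 
 [[-0.3  0.7]
 [ 0.1  0.5]
 [ 0.1 -0.3]
 [ 0.3 -0.5]
 [-0.1 -0.4]]
joint [569.9  59.6   3.5] 0.42395124949571394
[[525.3 123.6]
 [495.4  82.6]
 [497.   31.9]
 [529.5  -7.1]
 [579.2 -17.8]]
cone [[572.   64.1]] jar [[677.2 109.1]] cup [[800.1 -16.3]]
```

>>> move_arm(targets="-1 2.67 -2.83 0 0 0 0;-1 2.67 -2.83 0 0 0 0;-1 2.67 -2.83 0 0 0 0;-1 2.67 -2.83 0 0 0 0;-1 2.67 -2.83 0 0 0 0")

```text
clock: 0.62
eef_pos: [315.3, -419.1, 231.2]
tool_rot: [-3.141, -0.0, 0.385]
force: [-0.1, -0.3, 0.4]
width: 25.7
gripper_force: 0.0
```

>>> move_arm(targets="-1 2.67 -2.83 0 0 0 0;-1 2.67 -2.83 0 0 0 0;-1 2.67 -2.83 0 0 0 0;-1 2.67 -2.83 0 0 0 0;-1 2.67 -2.83 0 0 0 0")

```text
clock: 1.03
eef_pos: [385.8, -237.8, 231.4]
tool_rot: [3.141, -0.0, 0.385]
force: [1.3, 0.1, 0.3]
width: -0.1
gripper_force: 0.0
```

>>> move_arm(targets="-1 2.67 -2.83 0 0 0 0;-1 2.67 -2.83 0 0 0 0;-1 2.67 -2.83 0 0 0 0;-1 2.67 -2.83 0 0 0 0;-1 2.67 -2.83 0 0 0 0")

```text
clock: 1.45
eef_pos: [456.3, -56.4, 231.5]
tool_rot: [3.141, -0.0, 0.386]
force: [0.9, 0.5, 0.7]
width: 0.0
gripper_force: 0.0
```

>>> move_arm(targets="-1 2.67 -2.83 0 0 0 0;-1 2.67 -2.83 0 0 0 0;-1 2.67 -2.83 0 0 0 0;-1 2.67 -2.83 0 0 0 0;-1 2.67 -2.83 0 0 0 0")

```text
clock: 1.87
eef_pos: [526.7, 125.0, 231.3]
tool_rot: [3.141, 0.0, 0.386]
force: [0.3, -0.1, 0.6]
width: 0.0
gripper_force: 0.0
```

>>> move_arm(targets="-1 0 0 0 0 0 7;-1 0 0 0 0 0 7;-1 0 0 0 0 0 7;-1 0 0 0 0 0 7;-1 0 0 0 0 0 7")

```text
clock: 2.28
eef_pos: [526.3, 123.2, 231.2]
tool_rot: [3.141, 0.0, -0.231]
force: [-0.3, -0.4, -0.4]
width: 0.1
gripper_force: 0.0
```

>>> move_arm(targets="-1 0 0 0 0 0 7;-1 0 0 0 0 0 7;-1 0 0 0 0 0 7;-1 0 0 0 0 0 7;-1 0 0 0 0 0 7")

```text
clock: 2.7
eef_pos: [526.3, 123.2, 231.2]
tool_rot: [3.141, 0.0, -0.842]
force: [-0.5, -0.8, 0.5]
width: -0.1
gripper_force: 0.0
```

```bash
python3 -c "
from cell import read_state as r
s=r();print(s['qpos'],s['eef_pos'],s['tool_rot'],s['width'],s['force'])"
```

```text
[-0.47564876  0.48489409  0.28590755  1.83001239 -0.17572286  0.85143424
 -2.51738229] [526.28207197 123.15070724 231.24611885] [ 3.14147621e+00  1.18584062e-04 -8.41858315e-01] -0.056821755349121976 [-0.52665275 -0.82732904  0.52513404]
```

>>> move_arm(targets="-1 0 0 2.5 0 0 7;-1 0 0 3.5 0 0 0;-1 0 0 3.5 0 0 0;-1 0 0 3.5 0 0 0;-1 0 0 2.6 0 0 0")

```text
clock: 3.12
eef_pos: [525.2, 123.1, 72.9]
tool_rot: [3.139, 0.001, -0.958]
force: [0.2, -0.4, 0.3]
width: -0.3
gripper_force: 0.0
```

Run:
```python
from h import *
s=read_state();print(s['eef_pos'],s['tool_rot'],s['force'],s['qpos'][6])
out=[]
for n in("top","side"):
    c=cal(n);P=w2px(c,[s['eef_pos'],[525.3,123.6,57]]);print(n,P)
    x,y=P[1].astype(int);i=c[4][y-35:y+45,x-35:x+65,::-1];print(x-35,y-35);out.append(cv2.resize(i,(400,320),interpolation=cv2.INTER_CUBIC))
cv2.imwrite("pics/c1.png",np.hstack(out))
```

```text
[525.18984237 123.11494979  72.85635843] [ 3.13947985e+00  8.23991385e-04 -9.57736633e-01] [ 0.21258753 -0.3678311   0.25919468] -2.524185943708896
top [[283.88421307 228.86878099]
 [284.37120921 229.46416981]]
249 194
side [[279.12456491 174.29996742]
 [279.35988044 178.91800389]]
244 143
```

View pics/c1.png

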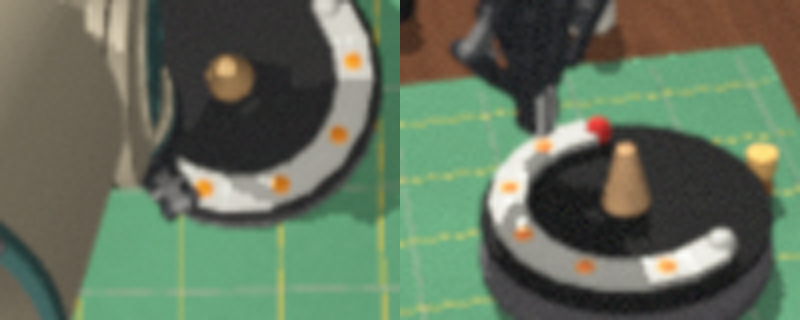

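The tip stands just above stone 1: in the crop's side half it is at (543,133), with the stone at (543,146). Now I'll lower gently.

>>> move_arm(targets="-1 0 0 0.6 0 0 0;-1 0 0 0.4 0 0 0;-1 0 0 0.2 0 0 0;-1 0 0 0.2 0 0 0;-1 0 0 0 0 0 0")

```text
clock: 3.63
eef_pos: [527.0, 123.3, 62.1]
tool_rot: [-3.14, -0.0, -0.958]
force: [0.7, 0.0, 0.1]
width: 0.4
gripper_force: 0.0
```

>>> move_arm(targets="-1 -0.12 0.12 0.3 0 0 0;-1 0 0 0.3 0 0 0;-1 0 0 0.2 0 0 0;-1 0 0 0.2 0 0 0;-1 0 0 0 0 0 0")

```text
clock: 4.05
eef_pos: [525.0, 123.6, 51.3]
tool_rot: [-3.141, 0.0, -0.958]
force: [0.3, 1.3, 4.0]
width: 0.0
gripper_force: 2.1
```

>>> move_arm(targets="-1 0.02 0.52 0 0 0 -3.8;-1 0.02 0.52 0 0 0 -3.8;-1 0.02 0.52 0 0 0 -3.8;-1 0.02 0.52 0 0 0 -3.8;-1 0.02 0.52 0 0 0 -3.8")

```text
clock: 4.47
eef_pos: [507.6, 105.9, 51.7]
tool_rot: [-3.139, -0.002, -0.623]
force: [0.9, 2.0, 2.6]
width: -0.0
gripper_force: 1.5
```

>>> move_arm(targets="-1 0.02 0.52 0 0 0 -3.8;-1 0.02 0.52 0 0 0 -3.8;-1 0.02 0.52 0 0 0 -3.8;-1 0.02 0.52 0 0 0 -3.8;-1 0.02 0.52 0 0 0 -3.8")

```text
clock: 4.88
eef_pos: [496.3, 83.2, 51.8]
tool_rot: [-3.139, -0.002, -0.29]
force: [0.7, 2.3, 3.3]
width: 0.0
gripper_force: 1.8
```

>>> move_arm(targets="-1 0 0.52 0 0 0 -3.8;-1 0 0.52 0 0 0 -3.8;-1 0.02 0.52 0 0 0 -3.8;-1 0.02 0.52 0 0 0 -3.8;-1 0.02 0.52 0 0 0 -3.8")

```text
clock: 5.3
eef_pos: [491.9, 57.0, 51.6]
tool_rot: [-3.141, -0.001, 0.041]
force: [0.5, 2.9, 3.2]
width: 0.1
gripper_force: 1.6
```

>>> move_arm(targets="-1 0.02 0.52 0 0 0 -3.8;-1 0.02 0.52 0 0 0 -3.8;-1 0.02 0.52 0 0 0 -3.8;-1 0.02 0.52 0 0 0 -3.8;-1 0.02 0.52 0 0 0 -3.8")

```text
clock: 5.72
eef_pos: [496.6, 32.0, 51.5]
tool_rot: [-3.14, -0.001, 0.373]
force: [-1.2, 2.1, 5.1]
width: -0.1
gripper_force: 2.0
```

>>> move_arm(targets="-1 0.02 0.52 0 0 0 -3.8;-1 0.02 0.52 0 0 0 -3.8;-1 0.02 0.52 0 0 0 -3.8;-1 0.02 0.52 0 0 0 -3.8;-1 0.02 0.52 0 0 0 -3.8")

```text
clock: 6.13
eef_pos: [509.6, 9.1, 51.3]
tool_rot: [-3.141, 0.0, 0.704]
force: [-1.7, 0.8, 3.6]
width: -0.1
gripper_force: 1.6
```

>>> move_arm(targets="-1 0.02 0.52 0 0 0 -3.8;-1 0.02 0.52 0 0 0 -3.8;-1 0.02 0.52 0 0 0 -3.8;-1 0.02 0.52 0 0 0 -3.8;-1 0.02 0.52 0 0 0 -3.8")

```text
clock: 6.55
eef_pos: [528.2, -7.6, 51.1]
tool_rot: [-3.139, 0.001, 1.035]
force: [-1.9, 1.4, 4.1]
width: -0.0
gripper_force: 2.2
```

Next are link 4 at about (553.4, −16.6) and stone 5 at (579.2, −17.8).

>>> move_arm(targets="-1 0.03 0.52 0 0 0 -3.8;-1 0.03 0.52 0 0 0 -3.8;-1 0.03 0.52 0 0 0 -3.8;-1 0.03 0.52 0 0 0 -3.8;-1 0.03 0.52 0 0 0 -3.8")

```text
clock: 6.97
eef_pos: [553.2, -17.2, 51.1]
tool_rot: [-3.139, 0.001, 1.366]
force: [-2.0, -0.0, 2.8]
width: -0.1
gripper_force: 1.7
```

>>> move_arm(targets="-1 0.02 0.52 0 0 0 -3.8;-1 0.02 0.52 0 0 0 -3.8;-1 0.02 0.52 0 0 0 -3.8;-1 0.02 0.52 0 0 0 -3.8;-1 0.02 0.52 0 0 0 -3.8")

```text
clock: 7.38
eef_pos: [577.5, -18.8, 50.7]
tool_rot: [-3.136, 0.001, 1.698]
force: [-3.9, -0.2, 4.4]
width: -0.2
gripper_force: 2.2
```

>>> move_arm(targets="-1 0 0.1 0 0 0 0;-1 0 0 0 0 0 0")

```text
clock: 7.55
eef_pos: [580.3, -18.3, 51.0]
tool_rot: [-3.14, 0.0, 1.692]
force: [-3.2, -1.3, 3.6]
width: 0.2
gripper_force: 2.1
```

Stone 5 is under the tip. Now I'll raise the hand slowly, then clear.

>>> move_arm(targets="-1 0 0 -0.3 0 0 0;-1 0 0 -0.4 0 0 0;-1 0 0 -1 0 0 0;-1 0 0 -2.5 0 0 0;-1 0 0 -3 0 0 0")

```text
clock: 7.97
eef_pos: [580.3, -17.3, 123.4]
tool_rot: [-3.14, -0.001, 1.695]
force: [1.3, -0.4, -0.3]
width: 0.0
gripper_force: 0.0
```

>>> move_arm(targets="-1 0 0 -3 0 0 0;-1 0 0 -2 0 0 0;-1 0 0 0 0 0 0;-1 0 0 0 0 0 0;-1 0 0 0 0 0 0")

```text
clock: 8.38
eef_pos: [580.9, -17.9, 173.3]
tool_rot: [3.142, 0.0, 1.694]
force: [-0.5, 0.0, -0.5]
width: -0.1
gripper_force: 0.0
```

Run:
```python
from h import *
c=cal("side");cv2.imwrite("pics/e.png",c[4][:,:,::-1])
```

```text
(no output)
```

View pics/e.png

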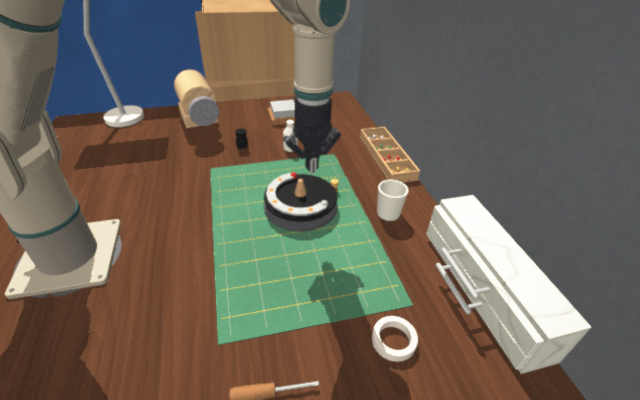

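The hand is clear above the stand at (313,165). The cone at (300,187), the cup at (392,200) and everything else are where they began.

```bash
python3 -c "
from cell import order
print(order.finish_job())"
```

```text
the job is handed in; nothing more can be done
None
```

I stroked the collar in order from stone 1 to stone 5, with about 3–5 N upward force at each stop, then raised the hand clear and handed the job in; no verdict came back, and in the last picture everything else looks unmoved.

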